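Seat the red-hub tube carousel on the mixer spindle

ROBOT

A 6-joint arm with a two-finger parallel gripper is mounted at the origin on a cart in front of the work surface, level with it; the furniture and walls round the work are solid. World frame = base frame: x ahead of the robot, y to its left, z up, the work surface at z = 0. Lengths are in m, angles in degrees, forces in N, time in s.
With the tool pointing down it reaches from about 0.3 to 0.75 m from the base axis. Payload 8.5 kg.
Tool frame: the origin (TCP) lies at the very end of the fingers, on their centre line; the grasp point (between the pads) lies 19 mm behind it; z points along the fingers, y is the line along which they close (so a half turn about z gives the same grasp; the last joint's range is limited). The gripper opens to 85 mm and grips with 20 to 120 N. Pads are 22 mm wide; open, the fingers measure 114 mm over their backs; the gripper's body (76 mm by 85 mm) begins 54 mm behind the grasp point. The pads swing forward as they close: fully open they stand 13 mm farther back than shut.
Start: joints at [-80.976, 21.807, 74.336, -0, 83.858, -12.336], TCP at [0.2, -0.512, 0.231] pointing down, gripper open.
Joint ranges: [-178.18, 178.18], [-50.72, 133.34], [12.68, 142.11], [-81.47, 261.47], [9.98, 163.14], [-165.26, 165.26]. Speed limits (degrees/s): [136.94, 136.94, 180, 180, 180, 180].

INTERFACE

Orientations are given as a 3x3 rotation matrix whose columns are the frame's x, y, z axes.
In Python, from rig import observe, cams, ticket gives the robot as it stands.
- The arm moves only by the tool move_arm, never from a script. Its arguments are lists of equal length, an entry for each row: "jaw": the finger opening in cm, from 0 to 8.54; "dp": the shift along the tool's x, y, z in cm, a list of three; "turn": the turn, a rotation vector about the tool's x, y, z in rad, a list of three. In form: {"jaw": [jaw, ...], "dp": [[tx, ty, tz], ...], "turn": [[wx, wy, wz], ...]}. A call has 1 to 12 rows; each row shifts and turns the commanded pose from where the row before left it, along the tool's axes as they then stand; what a row does not reach is not made up. A row lasts 1/12 s, in which the tool goes at most 41.7 mm and 7.16 degrees, less where a joint would pass 70% of its speed; a pose out of reach is approached as far as the arm can. A call is refused whole if a number of a shift passes 4.17 or a number of a turn 0.125, either way. A call with a gripper value outside its range is refused whole. The fingers move at their own pace and stop on an object; "force" is the grip in N (left out, the last holds). Time passes only in rows, so rows that do not move let the fingers close. It gives the time, the measured TCP pose, the force, the opening and the grip force at its end, in the units of the state.
- observe(): the state, without advancing time (a new reading comes with each control period).
- cams.get_image(name): name is "scene" or "side" or "wrist"; returns (picture, depth): 400x640x3 uint8, red, green, blue; 400x640 float32, m along the optical axis (not along the pixel's ray), 0 where there is no reading.
- cams.calibration(name): a dict with "vertical_fov" (degrees; the focal length in pixels is half the picture's height over the tangent of half this angle, whatever the lens; pixels are square), "cx", "cy" (the principal point, pixels), "view" (4x4, takes a point from world to camera coordinates); the wrist camera has in their place "tool_from_camera" (4x4, takes a point from camera to tool coordinates, whose origin is the TCP and whose axes are the flange's). Camera axes: x right, y up, looking along -z (the intrinsics and any distortion apply to the point x, -y, -z); pixel columns grow to the right and rows downward; lengths in m; the calibration is good to about 2 mm. A picture is of the moment at which its call begins: read the wrist's pose just before it. calibration takes no time and is no camera call.
- ticket.close_job(): hands the job in; it is judged then, once.
Trained networks look in the newest picture that a camera, given by its name, has taken for a name from the list of things; names that differ only in an ending like _2 or _b are one class to them, and where a whole thing is asked for, a point or a joint stands for the part that bears it (a point fixed in the world has none). Each returns a list of dicts, best first, with "p" (0 to 1); they miss things now and then, are a little off and sometimes report something else, mostly with a low value. They report only what shows in the picture. A call takes as long as a camera call.
- cams.spot_in(camera, query): "box" ([centre column, centre row, width, height] as shares, 0 to 1, of the picture: columns of its width, rows of its height, round what is visible of it).
- cams.outline_of(camera, query): "mask" (400x640 bool, what is visible of it) and "box" ([centre column, centre row, width, height] as shares, 0 to 1, of the picture: columns of its width, rows of its height, round what is visible of it).
- cams.mark_of(camera, query): "location" ([column, row] as shares, 0 to 1, of the picture: columns of its width, rows of its height: a listed point, or the origin of a listed thing).
The state is a dict: "time_s": time; "q": joint angles; "qvel": joint speeds; "joint_efforts": joint torques, N m; "position": TCP position; "tool_rot": TCP orientation; "ft_force": force on the tool from outside, world axes, zero at the start; "wrist_torque": the same for the moment, N m; "grip_width": finger opening in m; "gripper_force": force on a finger pad.
Only numpy, scipy, OpenCV 4.12 (cv2) and the standard library are available. Lean on these libraries where they do the work, as an engineer would, in place of code of your own. Each camera call takes 0.05 s, during which the arm holds its last target. There are 200 camera calls.

TASK

Pick up the empty tube carousel with the red hub and thread it over the tall spindle of the tube mixer, keeping it level, lowering it all the way down onto the drive plate before you let go. Leave the blue-hub carousel where it stands.

Things in the scene. Friction and masses are not known exactly. Their poses are not given: they have to be found in the camera images.
- red_carousel_mid (a point): Empty tube carousel, red hub (mm): white disc, diameter 120, six white cups (tops 46 above the underside) round an upright red hub tube, outside diameter 40, height 100, through bore 26. Point: on the bore axis (z, up), half-way up, 50 above the underside. Above the cups the hub is free: grip it across its diameter about 30 above this point. Starts upright, left or right of the mixer; 0.25 kg.
- blue_carousel_mid (a point): The same kind of carousel with a blue hub, same sizes, same point; it stands upright on the worktop on the other side of the mixer and stays there.
- spindle_seat (a point): White tube mixer, 140 x 140 mm, fixed, as is its drive plate (diameter 108, flat top 48 above the worktop) with an upright steel spindle in the middle: diameter 14, 110 tall, rounded nose; a cone at its foot (diameter 23, 20 high) centres the bore. Point: on the spindle axis at the plate's top, z up. A seated carousel rests on the plate, its mid point 50 above this point.
- spindle_tip (a point): Tip of the spindle, on its axis, 110 mm above spindle_seat (158 mm above the worktop).

How it is judged:
By the outcome, as a careful person would: the job done as asked, in the order asked, and still so for the second after the job is handed in, with the robot touching nothing.
It also fails if it takes over 42 s, if anything falls off the work surface, if the arm or the gripper's body presses on something with over 40 N, if the wrist force passes 120 N, or if a joint passes its speed limit or range.

## Working session

There is one attempt and no reset: what is moved stays moved. The work goes in short steps, Python scripts to look and compute and a tool call to move; the robot and the scene stay as the last step left them, time stands still between calls to the robot, and variables do not carry over. Pictures are saved under pics/ and viewed, at most 10 in all, crops included, and the job is handed in when it is done.

Besides the shell and the picture viewer there is one more tool, called by a JSON object that holds its "api" and its "payload". move_arm: Moves the arm, as the interface text tells. Its arguments: {"type":"object","properties":{"jaw":{"type":"array","items":{"type":"number"}},"dp":{"type":"array","items":{"type":"array","items":{"type":"number"}}},"turn":{"type":"array","items":{"type":"array","items":{"type":"number"}}},"force":{"type":"number"}},"required":["jaw","dp","turn"]}

```bash
mkdir -p pics
cat > h.py <<'E'
import numpy as np, cv2
from rig import observe, cams, ticket
def K(c):
    f=200/np.tan(np.radians(c["vertical_fov"])/2); return f,c["cx"],c["cy"]
def T_wc(n,st=None):
    c=cams.calibration(n)
    if "view" in c: return np.linalg.inv(np.array(c["view"]))
    st=st or observe(); T=np.eye(4);T[:3,:3]=st["tool_rot"];T[:3,3]=st["position"]
    return T@np.array(c["tool_from_camera"])
def cloud(n,depth,st=None):
    f,cx,cy=K(cams.calibration(n)); T=T_wc(n,st)
    v,u=np.mgrid[:400,:640]
    p=np.stack([(u-cx)/f*depth,-(v-cy)/f*depth,-depth],-1)
    return p@T[:3,:3].T+T[:3,3]
def save(name,im): cv2.imwrite("pics/"+name,im[...,::-1])
E
python3 - <<'E'
from h import *
print(observe())
ims=[]
for n in ["scene","side","wrist"]:
    im,d=cams.get_image(n); P=cloud(n,d); np.savez(f"/tmp/{n}.npz",im=im,d=d,P=P); ims.append(im)
    c=cams.calibration(n); print(n,{k:c[k] for k in c if k not in("view","tool_from_camera")}, T_wc(n)[:3,3].round(3))
    for q in ["red_carousel_mid","blue_carousel_mid","spindle_seat","spindle_tip"]:
        for r in cams.mark_of(n,q)[:2]:
            u,v=np.array(r["location"])*[640,400]; print(n,q,round(r["p"],2),u.round(1),v.round(1),P[min(int(v),399),min(int(u),639)].round(3))
save("a.png",cv2.resize(np.vstack([np.hstack(ims[:2]),np.hstack([ims[2],ims[2]*0])]),(800,500)))
E
```

```text
{'time_s': 0.0, 'q': array([-8.09762330e+01,  2.18413237e+01,  7.43874773e+01,  1.84065173e-03,
        8.38584911e+01, -1.23378048e+01]), 'qvel': array([ 0.0631666 ,  0.0370552 , -0.00439619, -0.00963262,  0.03917283,
       -0.05341802]), 'joint_efforts': array([ 3.22642591e-04, -4.48453510e+01, -2.31278855e+01, -1.62438405e-04,
        4.86030025e-03,  5.97516618e-06]), 'position': array([ 0.20027646, -0.51190612,  0.23069263]), 'tool_rot': array([[ 9.31301627e-01,  3.64248866e-01, -2.07411607e-04],
       [ 3.64248751e-01, -9.31300472e-01,  1.50968713e-03],
       [ 3.56739299e-04, -1.48152350e-03, -9.99998839e-01]]), 'ft_force': array([ 0.09700143, -0.00981877, -0.77564603]), 'wrist_torque': array([-0.02293196,  0.02778069, -0.00118142]), 'gripper_force': 0.0, 'grip_width': 0.0857557698723498}
scene {'vertical_fov': 53.14887321630698, 'cx': 316.20756122337525, 'cy': 196.29511751762354} [-0.15   0.341  1.001]
scene red_carousel_mid 0.67 219.1 243.7 [0.554 0.303 0.07 ]
scene blue_carousel_mid 0.68 387.8 168.3 [ 0.592 -0.284  0.069]
scene spindle_seat 0.81 307.2 208.8 [0.559 0.025 0.066]
scene spindle_tip 0.67 302.2 182.8 [ 0.716 -0.03   0.007]
side {'vertical_fov': 56.7055220420722, 'cx': 325.1586568381069, 'cy': 206.41425601721292} [0.394 0.788 0.567]
side red_carousel_mid 0.85 267.1 321.8 [0.57  0.321 0.08 ]
side blue_carousel_mid 0.81 320.2 187.2 [ 0.591 -0.284  0.071]
side spindle_seat 0.71 305.1 244.2 [0.566 0.036 0.061]
side spindle_tip 0.68 306.6 207.6 [0.567 0.023 0.157]
wrist {'vertical_fov': 60.263803263344705, 'cx': 320.1443830907439, 'cy': 198.2234792641687} [ 0.275 -0.483  0.374]
```

View pics/a.png

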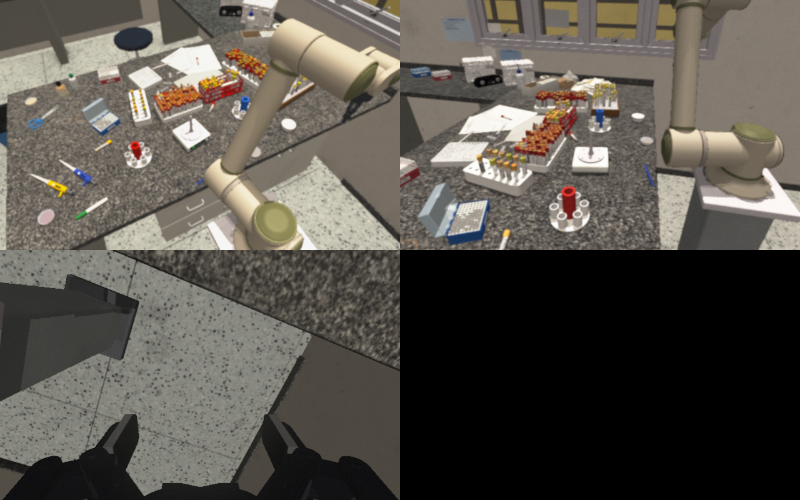

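The red carousel is on the left (scene ~219,243; side ~267,322), the mixer is central and the blue carousel is on the right. Next I'll refine the positions by fitting the geometry.

Run:
```python
from h import *
from scipy.optimize import least_squares
def fit(pts,r):
    s=least_squares(lambda c:np.hypot(pts[:,0]-c[0],pts[:,1]-c[1])-r,pts[:,:2].mean(0)+[.01,0],loss="soft_l1",f_scale=.002); return s.x
D={}
for n in ["scene","side"]:
    z=np.load(f"/tmp/{n}.npz"); im,P=z["im"].astype(int),z["P"]
    R=(im[...,0]>im[...,1]+60)&(im[...,0]>im[...,2]+60)&(abs(P[...,:2]-[.56,.31]).max(-1)<.05)&(P[...,2]>.05)
    p=P[R]; print(n,len(p),"z max",np.percentile(p[:,2],98)); s=p[p[:,2]<.092]
    # outer faces only: toward camera
    print(" hub",fit(s,.02).round(4), s[:,:2].mean(0))
    m=(abs(P[...,:2]-[.56,.02]).max(-1)<.09)&(P[...,2]>.03); q=P[m]
    print(" mixer plate z",np.median(q[(q[:,2]>.04)&(q[:,2]<.056)][:,2]))
    sp=q[(q[:,2]>.08)]; print(" spindle pts",len(sp),sp.mean(0) if len(sp) else "",fit(sp,.007) if len(sp)>4 else "", sp[:,2].max() if len(sp) else "")
    # obstacles heights
    o=P[(P[...,2]>.06)&(P[...,0]>.3)&(P[...,0]<.85)&(abs(P[...,1])<.5)]
    H,_,_=np.histogram2d(o[:,0],o[:,1],bins=[np.arange(.3,.86,.05),np.arange(-.5,.51,.1)]); print(H.astype(int))
    Z=np.load(f"/tmp/{n}.npz")["im"]; D[n]=Z
    u,v={"scene":(219,225),"side":(285,265)}[n]
a=D["scene"][130:280,180:340]; b=D["side"][190:390,220:380]
save("b.png",np.hstack([cv2.resize(a,(400,375)),cv2.resize(b,(300,375))]))
```

```text
scene 266 z max 0.10283605660190379
 hub [0.5713 0.3017] [0.56202718 0.30236112]
 mixer plate z 0.047290812116990044
 spindle pts 88 [0.56409373 0.02748417 0.12354291] [0.56873479 0.02533646] 0.15970319809200528
[[  0   0   0 251  45   0   0   0   0   0]
 [  0   0   0   0   0   0   0   0   0   0]
 [  0   0   0   0   0   0   0   0   0   0]
 [  0   0   0   0   0   0   0   0   0   0]
 [  0   0   0   0   0   0   0   0   0   0]
 [  0  46  84   0   0 111   0 114 140   0]
 [  0  37  16   0   0   0   0   0   0   0]
 [  0   0   0   0   0   0   0   0   0   0]
 [ 95  64  86  98 303 329  60   0   0   0]
 [120 276 308 274 335 314 174  81   0   0]
 [124 201 141 155 257 304 105  59   0   0]]
side 655 z max 0.10110387940466335
 hub [0.5701 0.3025] [0.56718347 0.31386655]
 mixer plate z 0.04745526829011021
 spindle pts 170 [0.56652946 0.03061064 0.12010536] [0.5679623  0.02563007] 0.1586706744176562
[[  0   0   0 262   0  24   0   0   0   0]
 [  0   0   0   0   0   0   0   0   0   0]
 [  0   0   0   0   0   0   0   0   0   0]
 [  0   0   0   0   0   0   0   0   0   0]
 [  0   0   0   0   0   0   0   0   0   0]
 [ 60  19  98   0   0 217   0 176 445   0]
 [100  16  45   0   0   0   0   0   0   0]
 [ 78   0   0   0   0   0   0   0   0   0]
 [ 93  29  52  85 282 357 163   0   0   0]
 [146 209 217 297 381 442 596 289   0   0]
 [102 187 105 204 275 436 479 318   0   0]]
```

View pics/b.png

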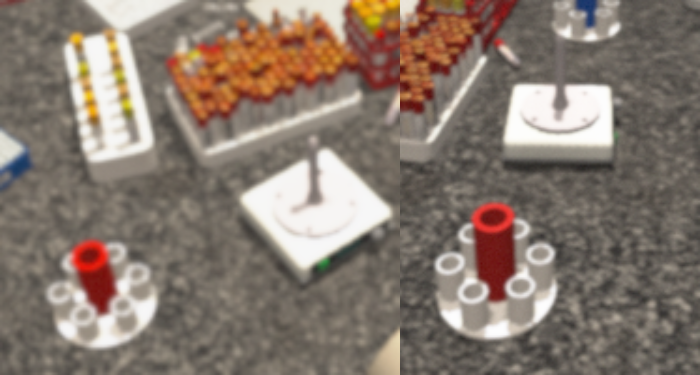

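{"api": "move_arm", "payload": {"jaw": [8.5, 8.5, 8.5, 8.5, 8.5, 8.5, 8.5, 8.5, 8.5, 8.5, 8.5, 8.5], "dp": [[1.5, -1.4, 0], [2.7, -2.6, 0], [2.7, -2.6, 0], [2.7, -2.6, 0], [2.7, -2.6, 0], [2.7, -2.6, 0], [2.7, -2.6, 0], [2.7, -2.6, 0], [2.7, -2.6, 0], [2.7, -2.6, 0], [2.7, -2.6, 0], [2.7, -2.6, 0]], "turn": [[0, 0, 0], [0, 0, 0], [0, 0, 0], [0, 0, 0], [0, 0, 0], [0, 0, 0], [0, 0, 0], [0, 0, 0], [0, 0, 0], [0, 0, 0], [0, 0, 0], [0, 0, 0]], "force": 60}}

```text
time_s: 1.75
position: [0.382, -0.1174, 0.2316]
tool_rot: [[0.931, 0.364, 0.001], [0.364, -0.931, -0.0], [0.0, 0.001, -1.0]]
ft_force: [0.6, -0.1, 0.6]
grip_width: 0.0854
gripper_force: 0.0
```

{"api": "move_arm", "payload": {"jaw": [8.5, 8.5, 8.5, 8.5, 8.5, 8.5, 8.5, 8.5, 8.5, 8.5, 8.5, 8.5], "dp": [[2.7, -2.6, 0], [2.7, -2.6, 0], [2.7, -2.6, 0], [2.7, -2.6, 0], [2.7, -2.6, 0], [2.7, -2.6, 0], [2.7, -2.6, 0], [2.7, -2.6, 0], [2.7, -2.6, 0], [2.7, -2.6, 0], [1.5, -1.4, 0], [0, 0, 0]], "turn": [[0, 0, 0], [0, 0, 0], [0, 0, 0], [0, 0, 0], [0, 0, 0], [0, 0, 0], [0, 0, 0], [0, 0, 0], [0, 0, 0], [0, 0, 0], [0, 0, 0], [0, 0, 0]]}}

```text
time_s: 2.75
position: [0.548, 0.2432, 0.2304]
tool_rot: [[0.93, 0.368, -0.0], [0.368, -0.93, 0.001], [0.0, -0.001, -1.0]]
ft_force: [-0.1, -0.1, -0.2]
grip_width: 0.085
gripper_force: 0.0
```

```bash
cat > w.py <<'E'
from h import *
from scipy.optimize import least_squares
import sys
st=observe(); im,d=cams.get_image("wrist"); P=cloud("wrist",d,st); I=im.astype(int)
print("t",st["time_s"],"q",st["q"].round(1))
R=(I[...,0]>I[...,1]+60)&(I[...,0]>I[...,2]+60)&(P[...,2]>.05)&(abs(P[...,:2]-[.571,.302]).max(-1)<.06)
p=P[R]; t=p[p[:,2]>.095]; print(len(p),len(t))
if len(t)>20:
    c,r=cv2.minEnclosingCircle(t[:,:2].astype(np.float32)); print("top circle",c,r,t[:,2].mean())
save(sys.argv[1],im)
E
python3 w.py c.png
```

```text
t 2.75 q [12.6 26.9 66.1  0.  87.  81. ]
1417 1126
top circle (0.5888074636459351, 0.29182809591293335) 0.03885350748896599 0.10199347611795473
```

View pics/c.png

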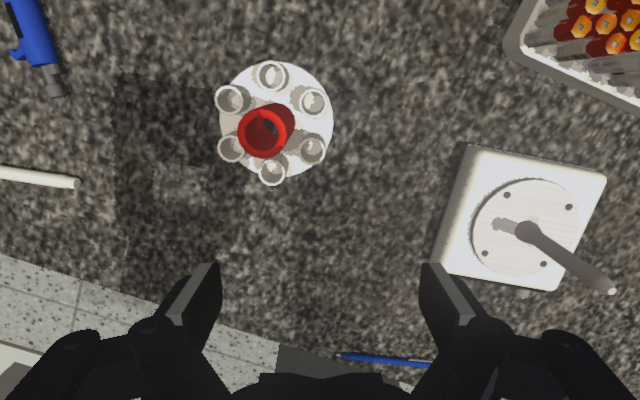

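The picture shows the hub rim centred near (264,131) and the spindle tip near (613,291). I'll intersect those rays with the known heights.

```bash
cat >> h.py <<'E'
def ray(n,u,v,z,st=None):
    f,cx,cy=K(cams.calibration(n)); T=T_wc(n,st)
    w=T[:3,:3]@np.array([(u-cx)/f,-(v-cy)/f,-1]); return (T[:3,3]+w*(z-T[2,3])/w[2])[:2]
def ell(im,z=.1,n="wrist",st=None):
    I=im.astype(int); R=((I[...,0]>150)&(I[...,1]<90)&(I[...,2]<90)).astype(np.uint8)
    c=max(cv2.findContours(R,0,1)[0],key=cv2.contourArea); e=cv2.fitEllipse(cv2.convexHull(c)); return e,ray(n,*e[0],z,st)
E
python3 - <<'E'
from h import *
im=cv2.imread("pics/c.png")[...,::-1]
print(ell(im)); print(ray("wrist",613,291.5,.157))
print([k for k in cams.calibration("wrist")])
E
```

```text
(((262.06787109375, 131.11097717285156), (43.31751251220703, 49.53529739379883), 104.89972686767578), array([0.57371232, 0.30025644]))
[0.56782285 0.02125015]
['vertical_fov', 'cx', 'cy', 'tool_from_camera']
```

{"api": "move_arm", "payload": {"jaw": [8.5, 8.5, 8.5, 8.5, 8.5, 8.5, 8.5], "dp": [[2.2, -2.3, 0], [2.2, -2.2, 0], [0, 0, 2.5], [0, 0, 3], [0, 0, 3], [0, 0, 1.5], [0, 0, 0]], "turn": [[0, 0, 0], [0, 0, 0], [0, 0, 0], [0, 0, 0], [0, 0, 0], [0, 0, 0], [0, 0, 0]]}}

```text
time_s: 3.38
position: [0.5702, 0.2961, 0.1277]
tool_rot: [[0.932, 0.363, -0.007], [0.363, -0.932, -0.002], [-0.007, -0.0, -1.0]]
ft_force: [-0.1, -0.2, -0.3]
grip_width: 0.0848
gripper_force: 0.0
```

```bash
python3 w.py d.png
python3 - <<'E'
from h import *
print(observe()["position"],observe()["tool_rot"]);print(ell(cv2.imread("pics/d.png")[...,::-1]))
E
```

```text
t 3.3833 q [16.9 35.9 67.2 -0.  77.3 85.6]
3615 2306
top circle (0.5722395777702332, 0.30209580063819885) 0.01993495598435402 0.09938341958265168
[0.57125558 0.29655747 0.13035985] [[ 9.31673834e-01  3.63283514e-01 -2.99260385e-03]
 [ 3.63281903e-01 -9.31678637e-01 -1.08457806e-03]
 [-3.18215440e-03 -7.66858245e-05 -9.99994934e-01]]
(((313.96038818359375, 255.1208953857422), (19.164772033691406, 48.728572845458984), 83.4504623413086), array([0.56076441, 0.29590006]))
```

View pics/d.png

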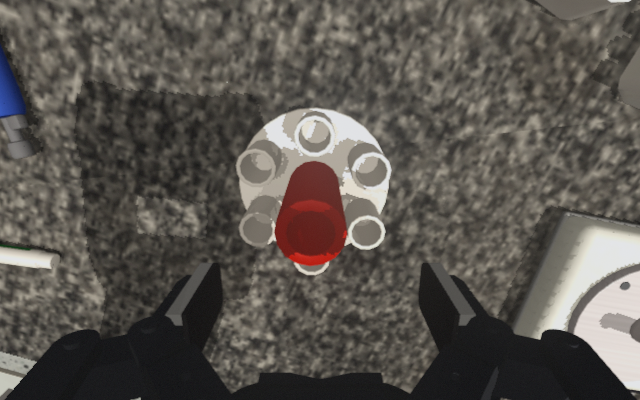

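The hub rim is centred near (312,233) between the fingers. The depth circle has a radius of 19.9 mm at (0.5722, 0.3021), which matches the hub size.

{"api": "move_arm", "payload": {"jaw": [8.5, 8.5, 8.5, 8.5, 8.5, 8.5], "dp": [[0.3, -0.5, 0], [0, 0, 2], [0, 0, 2.2], [0, 0, 1.8], [0, 0, 0.9], [0, 0, 0]], "turn": [[0, 0, 0], [0, 0, 0], [0, 0, 0], [0, 0, 0], [0, 0, 0], [0, 0, 0]]}}

```text
time_s: 3.93
position: [0.5727, 0.3034, 0.0619]
tool_rot: [[0.931, 0.364, -0.001], [0.364, -0.931, -0.0], [-0.001, -0.0, -1.0]]
ft_force: [-0.3, -0.1, -0.7]
grip_width: 0.0851
gripper_force: 0.0
```

{"api": "move_arm", "payload": {"jaw": [6.5, 5, 4, 3.5, 3.5, 3.5, 3.5, 3.5, 3.5, 3.5], "dp": [[0, 0, 0], [0, 0, 0], [0, 0, 0], [0, 0, 0], [0, 0, 0], [0, 0, 0], [0, 0, 0], [0, 0, 0], [0, 0, 0], [0, 0, 0]], "turn": [[0, 0, 0], [0, 0, 0], [0, 0, 0], [0, 0, 0], [0, 0, 0], [0, 0, 0], [0, 0, 0], [0, 0, 0], [0, 0, 0], [0, 0, 0]], "force": 60}}

```text
time_s: 4.77
position: [0.5734, 0.3036, 0.0638]
tool_rot: [[0.931, 0.364, 0.002], [0.364, -0.931, 0.001], [0.002, 0.0, -1.0]]
ft_force: [-1.4, -2.0, 5.4]
grip_width: 0.0392
gripper_force: 60.0
```

{"api": "move_arm", "payload": {"jaw": [3.5, 3.5, 3.5, 3.5, 3.5, 3.5, 3.5, 3.5, 3.5, 3.5], "dp": [[0, 0, -0.8], [0, 0, -1.8], [0, 0, -2.5], [0, 0, -2.8], [0, 0, -2.8], [0, 0, -2.8], [0, 0, -2.6], [0, 0, -1.8], [0, 0, -1.0], [0, 0, 0]], "turn": [[0, 0, 0], [0, 0, 0], [0, 0, 0], [0, 0, 0], [0, 0, 0], [0, 0, 0], [0, 0, 0], [0, 0, 0], [0, 0, 0], [0, 0, 0]]}}

```text
time_s: 5.6
position: [0.5732, 0.3036, 0.2537]
tool_rot: [[0.931, 0.364, 0.004], [0.364, -0.931, 0.001], [0.004, 0.0, -1.0]]
ft_force: [0.4, 0.6, -2.7]
grip_width: 0.039
gripper_force: 60.8
```

Run:
```python
from h import *
ims=[]
for k in range(2):
    st=observe(); print(st["position"].round(4),st["ft_force"].round(1),st["wrist_torque"].round(2),st["grip_width"],st["tool_rot"].round(4).tolist())
    im,d=cams.get_image(["side","wrist"][k]); n=["side","wrist"][k]; P=cloud(n,d,st); np.savez(f"/tmp/{n}2.npz",im=im,d=d,P=P); ims.append(im)
    I=im.astype(int); R=(I[...,0]>I[...,1]+60)&(I[...,0]>I[...,2]+60)&(P[...,2]>.15)&(abs(P[...,:2]-[.571,.302]).max(-1)<.06)
    p=P[R]; print(n,len(p),p.min(0),p.max(0))
save("e.png",np.hstack([ims[0][:, 170:440],ims[1][:, 120:]])[:, :800])
```

```text
[0.5732 0.3036 0.2537] [ 0.4  0.6 -2.7] [-0.    0.03  0.05] 0.03897358137045813 [[0.9313, 0.3642, 0.0036], [0.3642, -0.9313, 0.0012], [0.0038, 0.0002, -1.0]]
side 586 [0.54024851 0.28765414 0.19773614] [0.58925788 0.35386401 0.35545719]
[0.5728 0.3035 0.2515] [-0.  -1.2 -2.8] [-0.01  0.04  0.02] 0.03944885872056056 [[0.9313, 0.3642, 0.0006], [0.3642, -0.9313, 0.0002], [0.0006, 0.0001, -1.0]]
wrist 10385 [0.5516269  0.28343892 0.22164008] [0.59191701 0.32248388 0.28915666]
```

View pics/e.png

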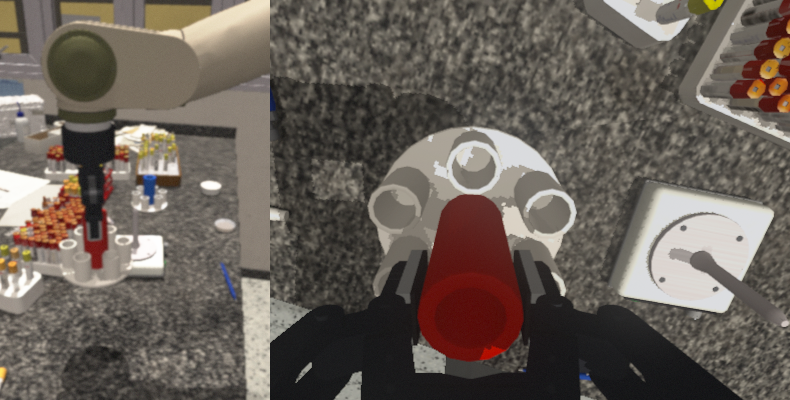

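The carousel is held level, with the hub top near (320,310) of the wrist image and the spindle tip near (635,323). Next I'll measure the hub offset, the tilt and the tip.

Run:
```python
from h import *
z=np.load("/tmp/wrist2.npz"); im,P=z["im"].astype(int),z["P"]
R=(im[...,0]>im[...,1]+60)&(im[...,0]>im[...,2]+60)&(abs(P[...,:2]-[.571,.302]).max(-1)<.06)
p=P[R]; zt=np.percentile(p[:,2],97); t=p[p[:,2]>zt-.006]; print("hub top",zt,cv2.minEnclosingCircle(t[:,:2].astype(np.float32)))
m=(np.hypot(P[...,0]-.572,P[...,1]-.302)<.062)&(im.min(-1)>150)
h=P[m][:,2]; H,b=np.histogram(h,bins=np.arange(.15,.3,.003)); print(dict(zip(b[:-1].round(3),H)))
z0=b[np.argmax(H)]; q=P[m&(abs(P[...,2]-z0-.001)<.005)]
A=np.c_[q[:,:2],np.ones(len(q))]; c=np.linalg.lstsq(A,q[:,2],rcond=None)[0]; print("tilt deg",np.degrees(c[:2]),len(q))
n=[]
for cam in ["scene","side"]:
    cams.get_image(cam)
    for r in cams.mark_of(cam,"spindle_tip")[:1]: 
        u,v=np.array(r["location"])*[640,400]; print(cam,r["p"],ray(cam,u,v,.157))
q=P[(P[...,2]>.1)&(P[...,2]<.165)&(abs(P[...,0]-.568)<.03)&(abs(P[...,1]-.025)<.03)]
print("spindle wrist",len(q),q.mean(0),q.max(0),q.min(0))
```

```text
hub top 0.28821787362603124 ((0.571636438369751, 0.30235832929611206), 0.02024523727595806)
{np.float64(0.15): np.int64(0), np.float64(0.153): np.int64(0), np.float64(0.156): np.int64(0), np.float64(0.159): np.int64(0), np.float64(0.162): np.int64(0), np.float64(0.165): np.int64(0), np.float64(0.168): np.int64(0), np.float64(0.171): np.int64(0), np.float64(0.174): np.int64(0), np.float64(0.177): np.int64(0), np.float64(0.18): np.int64(0), np.float64(0.183): np.int64(0), np.float64(0.186): np.int64(0), np.float64(0.189): np.int64(50), np.float64(0.192): np.int64(3511), np.float64(0.195): np.int64(626), np.float64(0.198): np.int64(10), np.float64(0.201): np.int64(0), np.float64(0.204): np.int64(2), np.float64(0.207): np.int64(3), np.float64(0.21): np.int64(1), np.float64(0.213): np.int64(1), np.float64(0.216): np.int64(1), np.float64(0.219): np.int64(1), np.float64(0.222): np.int64(1), np.float64(0.225): np.int64(3), np.float64(0.228): np.int64(0), np.float64(0.231): np.int64(1385), np.float64(0.234): np.int64(341), np.float64(0.237): np.int64(0), np.float64(0.24): np.int64(0), np.float64(0.243): np.int64(0), np.float64(0.246): np.int64(0), np.float64(0.249): np.int64(0), np.float64(0.252): np.int64(0), np.float64(0.255): np.int64(0), np.float64(0.258): np.int64(0), np.float64(0.261): np.int64(0), np.float64(0.264): np.int64(0), np.float64(0.267): np.int64(0), np.float64(0.27): np.int64(0), np.float64(0.273): np.int64(0), np.float64(0.276): np.int64(0), np.float64(0.279): np.int64(0), np.float64(0.282): np.int64(0), np.float64(0.285): np.int64(0), np.float64(0.288): np.int64(0), np.float64(0.291): np.int64(0), np.float64(0.294): np.int64(0)}
tilt deg [0.17153996 0.19545983] 4187
side 0.96 [0.57409191 0.02704678]
spindle wrist 1069 [0.5701962  0.02988415 0.13264229] [0.57610096 0.03394184 0.15897382] [0.5620976  0.02135318 0.10002993]
```

Run:
```python
from h import *
from scipy.optimize import least_squares
def fit(p): return least_squares(lambda c:np.hypot(p[:,0]-c[0],p[:,1]-c[1])-.007,p[:,:2].mean(0)-(np.array(cam)[:2]-p[:,:2].mean(0))*.02,loss="soft_l1",f_scale=.001).x
for f,n in [("wrist2","wrist"),("scene","scene"),("side","side"),("side2","side")]:
    P=np.load(f"/tmp/{f}.npz")["P"]; cam=T_wc(n)[:3,3]
    q=P[(P[...,2]>.08)&(P[...,2]<.165)&(abs(P[...,0]-.568)<.03)&(abs(P[...,1]-.025)<.03)]
    for lo in (.08,.11,.135):
        s=q[(q[:,2]>lo)&(q[:,2]<lo+.027)]; print(f,lo,len(s),fit(s).round(4) if len(s)>8 else "", s[:,:2].mean(0).round(4))
    # drive plate circle / mixer square centre
    b=P[(P[...,2]>.03)&(P[...,2]<.06)&(abs(P[...,0]-.568)<.12)&(abs(P[...,1]-.025)<.12)]
    r=cv2.minAreaRect(b[:,:2].astype(np.float32)); print("  mixer rect",np.round(r[0],4),np.round(r[1],3),r[2])
```

```text
wrist2 0.08 341 [0.569  0.0251] [0.5703 0.0304]
wrist2 0.11 450 [0.5689 0.0251] [0.5703 0.0304]
wrist2 0.135 521 [0.5687 0.0243] [0.5701 0.0293]
  mixer rect [0.5621 0.0247] [0.154 0.14 ] 10.582679748535156
scene 0.08 24 [0.5687 0.0263] [0.5632 0.0277]
scene 0.11 31 [0.5687 0.0249] [0.564  0.0277]
scene 0.135 31 [0.5691 0.0251] [0.5647 0.0269]
  mixer rect [0.5604 0.0255] [0.153 0.139] 10.419407844543457
side 0.08 56 [0.5679 0.0259] [0.5665 0.0309]
side 0.11 59 [0.5679 0.0257] [0.5663 0.0309]
side 0.135 55 [0.5626 0.0347] [0.5667 0.03  ]
  mixer rect [0.5606 0.0265] [0.153 0.142] 9.556456565856934
side2 0.08 56 [0.5678 0.0252] [0.5666 0.0305]
side2 0.11 61 [0.5681 0.0259] [0.5665 0.0309]
side2 0.135 54 [0.5681 0.0257] [0.5667 0.0301]
  mixer rect [0.552 0.026] [0.136 0.138] 9.778433799743652
```

{"api": "move_arm", "payload": {"jaw": [3.5, 3.5, 3.5, 3.5, 3.5, 3.5, 3.5, 3.5, 3.5, 3.5, 3.5, 3.5], "dp": [[-0.42, 1.03, 0], [-0.83, 2.06, 0], [-1.25, 3.08, 0], [-1.35, 3.34, 0], [-1.35, 3.34, 0], [-1.35, 3.34, 0], [-1.35, 3.34, 0], [-1.25, 3.08, 0], [-0.83, 2.06, 0], [-0.42, 1.03, 0], [0, 0, 0], [0, 0, 0]], "turn": [[0, 0, 0], [0, 0, 0], [0, 0, 0], [0, 0, 0], [0, 0, 0], [0, 0, 0], [0, 0, 0], [0, 0, 0], [0, 0, 0], [0, 0, 0], [0, 0, 0], [0, 0, 0]]}}

```text
time_s: 6.9
position: [0.5694, 0.0261, 0.2512]
tool_rot: [[0.932, 0.363, -0.0], [0.363, -0.932, 0.0], [-0.0, -0.001, -1.0]]
ft_force: [-0.4, -0.1, -2.4]
grip_width: 0.0392
gripper_force: 60.9
```

```bash
cat > chk.py <<'E'
from h import *
import sys
from scipy.optimize import least_squares
ims=[]
for n in ["wrist","side","scene"]:
    st=observe(); im,d=cams.get_image(n); P=cloud(n,d,st); I=im.astype(int); ims.append(im)
    R=(I[...,0]>I[...,1]+60)&(I[...,0]>I[...,2]+60)&(abs(P[...,:2]-[.568,.025]).max(-1)<.05)&(P[...,2]>.09)&(P[...,2]<.32)
    p=P[R]
    if n=="wrist":
        zt=np.percentile(p[:,2],97); t=p[p[:,2]>zt-.006]; print(st["time_s"],st["position"].round(4),"hub top",zt,cv2.minEnclosingCircle(t[:,:2].astype(np.float32)),"tilt",np.degrees(st["tool_rot"][:2,2]).round(2))
    q=P[(np.hypot(P[...,0]-.5687,P[...,1]-.0252)<.064)&(I.min(-1)>110)&(P[...,2]>.04)]
    print(n,len(p),"white z pct",np.percentile(q[:,2],[2,20,50,80,98]).round(4) if len(q) else "")
    if len(p)>10: print("  red fit",least_squares(lambda c:np.hypot(p[:,0]-c[0],p[:,1]-c[1])-.02,p[:,:2].mean(0),loss="soft_l1",f_scale=.002).x.round(4))
save(sys.argv[1],np.hstack([cv2.resize(ims[1][120:300,200:430],(460,360)),cv2.resize(ims[2][90:270,220:390],(340,360))]))
E
python3 chk.py f.png
```

```text
6.9 [0.5694 0.0261 0.2512] hub top 0.2878314416737669 ((0.5676636099815369, 0.025720123201608658), 0.020672081038355827) tilt [-0.02  0.02]
wrist 11720 white z pct [0.0407 0.1929 0.1962 0.228  0.2338]
  red fit [0.5694 0.0251]
side 243 white z pct [0.0404 0.0479 0.1938 0.2271 0.4342]
  red fit [0.5667 0.0257]
scene 0 white z pct [0.0422 0.5304 0.546  0.552  0.5562]
```

View pics/f.png

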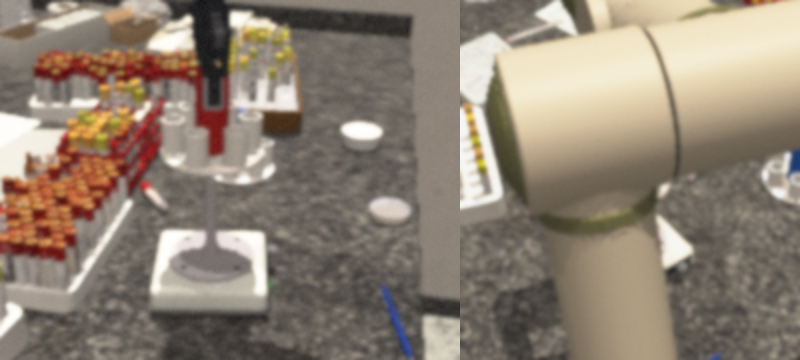

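The side view shows the carousel centred over the spindle, with the spindle at about column 210 and the hub at about 212. Lowering now.

{"api": "move_arm", "payload": {"jaw": [3.5, 3.5, 3.5, 3.5, 3.5, 3.5, 3.5, 3.5], "dp": [[0, 0, 1], [0, 0, 1], [0, 0, 0.7], [0, 0, 0.7], [0, 0, 0.7], [0, 0, 0.6], [0, 0, 0.3], [0, 0, 0]], "turn": [[0, 0, 0], [0, 0, 0], [0, 0, 0], [0, 0, 0], [0, 0, 0], [0, 0, 0], [0, 0, 0], [0, 0, 0]]}}

```text
time_s: 7.72
position: [0.5694, 0.0263, 0.2006]
tool_rot: [[0.931, 0.364, -0.001], [0.364, -0.931, 0.0], [-0.001, -0.001, -1.0]]
ft_force: [0.8, 0.2, -2.0]
grip_width: 0.039
gripper_force: 60.9
```

Run:
```python
from h import *
im,d=cams.get_image("wrist"); st=observe(); P=cloud("wrist",d,st)
print(st["position"],st["ft_force"].round(1),st["wrist_torque"].round(2))
im2,_=cams.get_image("side")
save("g.png",np.hstack([cv2.resize(im2[120:300,200:430],(400,313)),cv2.resize(im[200:400,200:440],(376,313))]))
```

```text
[0.56955501 0.02628421 0.20121524] [ 0.5  0.6 -1.8] [-0.01 -0.04  0.01]
```

View pics/g.png

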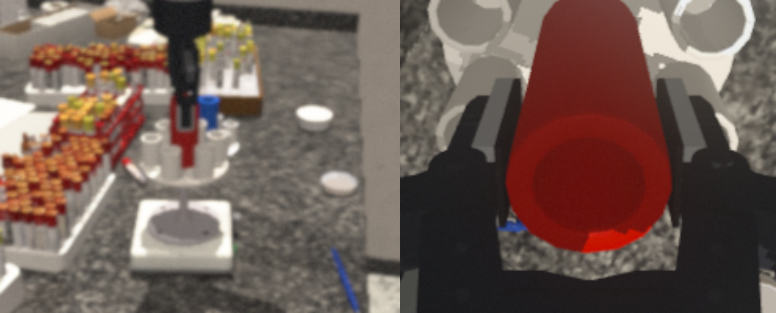

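The spindle has entered the bore with no side force, so I'll keep lowering.

{"api": "move_arm", "payload": {"jaw": [3.5, 3.5, 3.5, 3.5, 3.5, 3.5, 3.5, 3.5, 3.5, 3.5], "dp": [[0, 0, 0.6], [0, 0, 0.9], [0, 0, 1], [0, 0, 1], [0, 0, 1], [0, 0, 1], [0, 0, 0.9], [0, 0, 0.6], [0, 0, 0.3], [0, 0, 0]], "turn": [[0, 0, 0], [0, 0, 0], [0, 0, 0], [0, 0, 0], [0, 0, 0], [0, 0, 0], [0, 0, 0], [0, 0, 0], [0, 0, 0], [0, 0, 0]]}}

```text
time_s: 8.65
position: [0.5694, 0.0263, 0.1276]
tool_rot: [[0.931, 0.364, -0.001], [0.364, -0.931, 0.0], [-0.001, -0.001, -1.0]]
ft_force: [-0.9, 0.1, -2.6]
grip_width: 0.0393
gripper_force: 60.8
```

{"api": "move_arm", "payload": {"jaw": [3.5, 3.5, 3.5, 3.5], "dp": [[0, 0, 0.4], [0, 0, 0.3], [0, 0, 0.2], [0, 0, 0]], "turn": [[0, 0, 0], [0, 0, 0], [0, 0, 0], [0, 0, 0]]}}

```text
time_s: 8.98
position: [0.5694, 0.0263, 0.119]
tool_rot: [[0.931, 0.364, -0.0], [0.364, -0.931, 0.0], [-0.0, -0.0, -1.0]]
ft_force: [0.2, 0.5, -2.5]
grip_width: 0.0387
gripper_force: 60.9
```

{"api": "move_arm", "payload": {"jaw": [3.5, 3.5, 3.5, 3.5, 3.5], "dp": [[0, 0, 0.2], [0, 0, 0.2], [0, 0, 0.15], [0, 0, 0.1], [0, 0, 0]], "turn": [[0, 0, 0], [0, 0, 0], [0, 0, 0], [0, 0, 0], [0, 0, 0]]}}

```text
time_s: 9.4
position: [0.5695, 0.0263, 0.1126]
tool_rot: [[0.931, 0.364, -0.0], [0.364, -0.931, 0.0], [-0.0, -0.0, -1.0]]
ft_force: [-0.1, 0.6, -2.6]
grip_width: 0.0389
gripper_force: 60.9
```

{"api": "move_arm", "payload": {"jaw": [3.5, 3.5, 3.5], "dp": [[0, 0, 0.1], [0, 0, 0.05], [0, 0, 0]], "turn": [[0, 0, 0], [0, 0, 0], [0, 0, 0]]}}

```text
time_s: 9.65
position: [0.5697, 0.0261, 0.1119]
tool_rot: [[0.931, 0.364, 0.001], [0.364, -0.931, -0.0], [0.0, 0.0, -1.0]]
ft_force: [-2.1, -0.9, 4.6]
grip_width: 0.039
gripper_force: 61.3
```

{"api": "move_arm", "payload": {"jaw": [3.5, 3.5, 3.5], "dp": [[0, 0, 0.05], [0, 0, 0.05], [0, 0, 0]], "turn": [[0, 0, 0], [0, 0, 0], [0, 0, 0]]}}

```text
time_s: 9.9
position: [0.5696, 0.0261, 0.1118]
tool_rot: [[0.931, 0.364, 0.001], [0.364, -0.931, -0.001], [0.001, 0.001, -1.0]]
ft_force: [-5.2, -1.5, 11.8]
grip_width: 0.0392
gripper_force: 62.2
```

```bash
python3 chk.py h.png; python3 -c "
from h import *
print(observe())"
```

```text
9.9 [0.5696 0.0261 0.1118] hub top 0.14852953248638176 ((0.5682100653648376, 0.025108985602855682), 0.02038094401359558) tilt [ 0.07 -0.03]
wrist 8619 white z pct [0.0402 0.0534 0.0545 0.0926 0.0946]
  red fit [0.5684 0.0251]
side 127 white z pct [0.0404 0.0539 0.0765 0.0933 0.4266]
  red fit [0.5661 0.0251]
scene 11 white z pct [0.0409 0.0542 0.0757 0.0913 0.1198]
  red fit [ 0.5512 -0.0066]
{'time_s': 10.05, 'q': array([-9.26363040e+00,  3.01431299e+01,  8.15311264e+01, -1.97852730e-02,
        6.82420984e+01,  5.93865873e+01]), 'qvel': array([ 0.07065967, -0.04887255,  0.01151356,  0.02196515,  0.02192333,
        0.15124273]), 'joint_efforts': array([ 8.32828805e-01, -4.28096008e+01, -1.88282919e+01,  2.89412951e-01,
       -1.31206479e+00,  3.26507504e-02]), 'position': array([0.56966768, 0.0260536 , 0.11179176]), 'tool_rot': array([[ 9.31327977e-01,  3.64178898e-01,  1.38923705e-03],
       [ 3.64179907e-01, -9.31328455e-01, -5.51546073e-04],
       [ 1.09297455e-03,  1.01960251e-03, -9.99998883e-01]]), 'ft_force': array([-5.58657149, -3.02971346, 10.86821602]), 'wrist_torque': array([ 0.10482865,  0.90148543, -0.00221717]), 'gripper_force': 62.1820951346308, 'grip_width': 0.03920195195082579}
```

View pics/h.png

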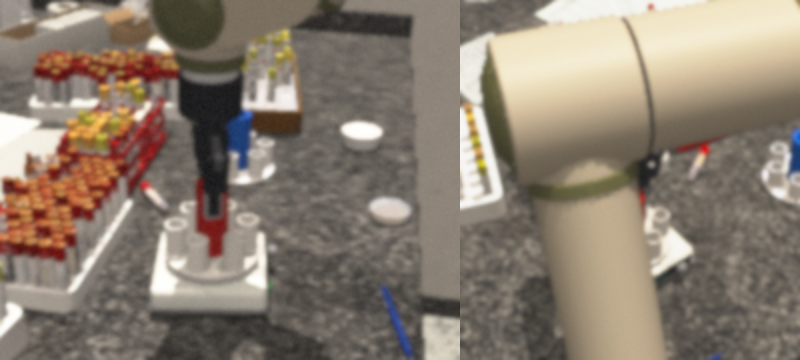

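{"api": "move_arm", "payload": {"jaw": [3.5, 3.5, 3.5, 3.5], "dp": [[-0.05, 0, 0], [-0.05, -0.01, 0], [0, 0, 0], [0, 0, 0]], "turn": [[0, 0, 0], [0, 0, 0], [0, 0, 0], [0, 0, 0]]}}

```text
time_s: 10.38
position: [0.5696, 0.0261, 0.1118]
tool_rot: [[0.931, 0.364, 0.004], [0.364, -0.931, 0.0], [0.003, 0.001, -1.0]]
ft_force: [-0.2, 0.3, 8.8]
grip_width: 0.0392
gripper_force: 61.8
```

{"api": "move_arm", "payload": {"jaw": [4.3, 4.8, 5.5, 6.5, 7.5, 7.5, 7.5], "dp": [[0, 0, 0], [0, 0, 0], [0, 0, 0], [0, 0, 0], [0, 0, 0], [0, 0, 0], [0, 0, 0]], "turn": [[0, 0, 0], [0, 0, 0], [0, 0, 0], [0, 0, 0], [0, 0, 0], [0, 0, 0], [0, 0, 0]]}}

```text
time_s: 10.97
position: [0.5686, 0.026, 0.1102]
tool_rot: [[0.931, 0.364, -0.0], [0.364, -0.931, 0.0], [-0.0, -0.0, -1.0]]
ft_force: [0.1, -0.6, -0.4]
grip_width: 0.0751
gripper_force: 0.0
```

{"api": "move_arm", "payload": {"jaw": [7.5, 7.5, 7.5, 7.5, 7.5, 7.5, 7.5, 7.5, 7.5, 7.5], "dp": [[0, 0, -0.8], [0, 0, -1.5], [0, 0, -2], [0, 0, -2], [0, 0, -2], [0, 0, -2], [0, 0, -2], [0, 0, -1.5], [0, 0, -0.7], [0, 0, 0]], "turn": [[0, 0, 0], [0, 0, 0], [0, 0, 0], [0, 0, 0], [0, 0, 0], [0, 0, 0], [0, 0, 0], [0, 0, 0], [0, 0, 0], [0, 0, 0]]}}

```text
time_s: 11.8
position: [0.569, 0.026, 0.2572]
tool_rot: [[0.931, 0.364, 0.003], [0.364, -0.931, -0.001], [0.003, 0.002, -1.0]]
ft_force: [0.0, 0.2, -0.9]
grip_width: 0.0751
gripper_force: 0.0
```

```bash
python3 chk.py i.png; python3 -c "
from h import *
im,d=cams.get_image('wrist');save('j.png',im)"
```

```text
11.8 [0.569  0.026  0.2572] hub top 0.14903302657188575 ((0.568170964717865, 0.024777062237262726), 0.019762516021728516) tilt [ 0.19 -0.03]
wrist 1160 white z pct [0.0404 0.0536 0.0566 0.0901 0.0951]
  red fit [0.5714 0.024 ]
side 346 white z pct [0.0403 0.0537 0.0746 0.0922 0.4377]
  red fit [0.5671 0.025 ]
scene 0 white z pct [0.0539 0.5323 0.5489 0.5555 0.5597]
```

View pics/j.png

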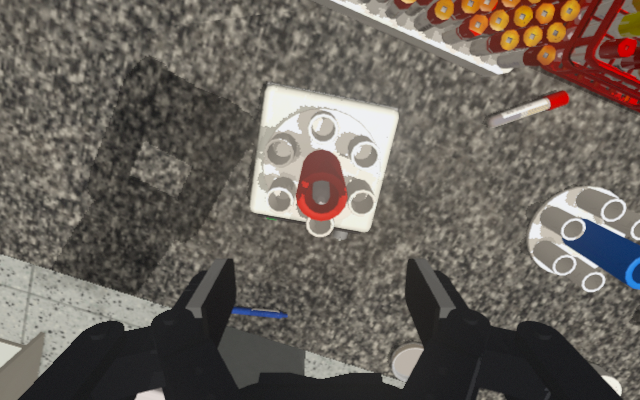

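The red carousel sits level on the mixer. The spindle shows inside the bore near (321,190), the hub top is at 148–149 mm, the gripper is clear, and the blue carousel is untouched.

```bash
python3 -c "
from rig import ticket
print(ticket.close_job())"
```

```text
the job is handed in; nothing more can be done
None
```

The red-hub carousel is threaded over the spindle and resting level on the drive plate; it was released only once it was down on the plate. The gripper is clear, the blue-hub carousel was left where it stands, and the job was handed in at about 12 s on the robot's clock.

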